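Raise the shophouse shutter with its key switch

TASK

Time to open the shop: draw the red-headed key up out of the clear rack, set it in the brass lock of the shutter switch and push it fully home (the pins are sticky, so work it in), and only then turn it a full quarter turn clockwise, seen from above, to raise the shutter. The switch springs back when let go, so finish while still gripping the key and holding it turned. Never turn the lock anticlockwise, and leave the black-headed key, the bottles and the other things on the sill where they are.

Things in the scene. Friction and masses are not known exactly. Their poses are not given: they have to be found in the camera images.
- key_head (a point): Shutter key, upright in a rack slot, blade down; flat, with a RED plastic head. Point: centre of the head, a slab 28 mm wide (its x), 9 mm thick (y), 36 mm tall (z, up from the blade): grip it across the 9 mm. A 20 x 7 mm neck, 10 mm tall, joins it to the shoulder, 28 mm below this point. Key 74 mm long in all, 20 to 40 g, same either way round (half a turn about z): fits the lock both ways.
- key_shoulder (a point): Shoulder of the red-headed key: centre of the underside of its neck, where the blade begins; axes as key_head. The steel blade reaches 28 mm below it: 10 mm wide (x), 3 mm thick (y), the last 8 mm tapering to 2 mm wide. With the key fully home the shoulder rests on the face of the lock cylinder.
- keyhole (a point): Centre of the brass face (26 mm across, 64 mm above the sill) of the lock cylinder on the switch; z up, x along the keyway, turning with it. Keyway: straight down, 12 mm (x) by 4.2 mm (y), 32 mm deep, long sides chamfered 2 mm. Three sticky sprung pins, 8, 14 and 20 mm down, stand 2.8 mm in from its +x end and resist the blade: a push of 10 to 20 N, rocked a little if it stops, passes them.
- cylinder (a joint): Angle of the lock cylinder, rad: 0 at rest (the key goes in here), positive clockwise seen from above (raises the shutter), stops at +1.571 and -1.571. A spring returns it to 0, with about 0.16 N m at a quarter turn. The play of blade in keyway lets the key turn about 0.12 rad before the cylinder follows.
- switch: Shutter switch, fixed to the sill, left or right of the rack: grey cast box 84 x 84 mm, steel cover plate 86 x 86 mm on it, its flat top 58 mm above the sill; in the middle the lock cylinder, its face 6 mm above the plate, in a steel bezel ring 37 mm across whose rim is 1 mm below the face. Origin: centre of its underside.
- rack: Clear acrylic rack, fixed: base 124 (x) by 232 mm (y), origin at the centre of its underside. On its -x side a block 36 mm high with upright slots 12 mm (x) by 5 mm (y) at x -35 mm, y -50, 0 and 50 mm: the middle one empty, the two keys in the others, in either order. On its +x side four bottles in a deck 34 mm high, at x 29 mm, y -78, -26, 26, 78 mm.
- spare_head (a point): Centre of the head of the other key: same shape and size, but with a BLACK head (a drawer key), in the other slot of the rack. Leave it there.
- pusher: Stainless steel nail pusher, 138 mm long (x), 8 mm thick, lying on the sill; origin under its middle. Leave it.
- rest: Blue hard silicone finger rest, 45 x 85 mm, 30 mm tall, on the sill; origin under its middle. Leave it.
- buffer: Yellow plastic buffer block, 26 x 95 x 26 mm, on the sill; origin under its middle. Leave it.
- bottle1_center (a point): Empty polish bottle, clear glass 29 mm across with a black cap, 70 mm tall. It stands upright in the rear row of the rack; the point is its middle, half-way up. Leave it.
- bottle2_center (a point): Empty polish bottle, clear glass 29 mm across with a black cap, 70 mm tall. It stands upright in the rear row of the rack; the point is its middle, half-way up. Leave it.
- bottle3_center (a point): Empty polish bottle, clear glass 29 mm across with a black cap, 70 mm tall. It stands upright in the rear row of the rack; the point is its middle, half-way up. Leave it.
- bottle4_center (a point): Empty polish bottle, clear glass 29 mm across with a black cap, 70 mm tall. It stands upright in the rear row of the rack; the point is its middle, half-way up. Leave it.
Things that resemble listed ones, but are neither listed nor needed, are in the scene too. Leave any blue or turquoise look-alike of the part that bears key_head alone.

How it is judged:
By the outcome, as a careful person would: the job done as asked, in the order asked, and still so for the second after the job is handed in, while the arm keeps its last pose, push and grip.
It also fails if it takes over 54 s, if anything falls off the work surface, if the arm or the gripper's body presses on something with over 40 N, if the wrist force passes 120 N, or if a joint passes its speed limit or range.

ROBOT

A 6-joint arm with a two-finger parallel gripper is mounted at the origin on the work surface. World frame = base frame: x ahead of the robot, y to its left, z up, the work surface at z = 0. Lengths are in mm, angles in rad, forces in N, time in s.
With the tool pointing down it reaches from about 350 to 775 mm from the base axis. Payload 7.3 kg.
Tool frame: the origin (TCP) lies midway between the tips of the shut fingers; the grasp point (between the pads) lies 19 mm behind it (bot.tcp_to_grasp is the distance from the TCP to the grasp point, in mm); z points along the fingers, y is the line along which they close (so a half turn about z gives the same grasp; the last joint's range is limited). The gripper opens to 92 mm and grips with 3 to 60 N. Pads are 19 mm wide; open, the fingers measure 130 mm over their backs; the gripper's body (75 mm by 190 mm) begins 47 mm behind the grasp point.
Start: joints at [-1.413, 0.342, 1.524, -0, 1.275, -0.146], TCP at [157.075, -500.971, 226.741] pointing down, gripper open.
Joint ranges: [-2.53, 2.53], [-0.77, 2.02], [0.04, 2.7], [-1, 4.14], [0.28, 2.66], [-3.11, 3.11]. Speed limits (rad/s): [2.57, 2.57, 3.14, 3.14, 3.14, 3.14].

INTERFACE

Orientations are given as [roll, pitch, yaw] about the fixed x, y, z axes, in that order (R = Rz(yaw) Ry(pitch) Rx(roll)).
In Python, from plant import bot, viewer gives the robot as it stands. The module is installed in compiled form; this text tells all that it offers.
- The arm moves only by the shell command python3 -m handwheel 'ROWS'. ROWS is text: rows parted by semicolons, each of 7 numbers parted by spaces: the shift along the tool's x, y, z scaled (see below), then the turn, a rotation vector about the tool's x, y, z scaled (see below), then the opening, from -1 (shut) to 1 (fully open), so that 0 is half open. In form: tx ty tz rx ry rz gripper; .... A call has 1 to 8 rows; each row is the pose to reach, as a shift and turn from the pose commanded when the call began, along the tool's axes at that moment, turning the shorter way round; what a row does not reach only later rows make up. The controller multiplies each number of a shift by 10 cm and each number of a turn by pi rad. A row lasts 1/12 s, in which the tool goes at most 41.7 mm and 7.16 degrees, less where a joint would pass 70% of its speed; a pose out of reach is approached as far as the arm can. A call with a number of a shift or a turn outside -1 to 1 is refused whole. A call with a gripper value outside its range is refused whole. The fingers move at their own pace and stop on an object; the grip force is fixed at half the most. Time passes only in rows, so rows that repeat a pose let the fingers close. It gives the time, the measured TCP pose, the force, the opening and the grip force at its end, in the units of the state.
- bot.get_obs(): the state, without advancing time (a new reading comes with each control period).
- viewer.capture(name): name is "side" or "top"; returns a dict with "frame" (400x640x3 uint8, red, green, blue), "fov_y" (degrees; the focal length in pixels is half the picture's height over the tangent of half this angle, whatever the lens; pixels are square), "cx", "cy" (the principal point, pixels), "T" (4x4, takes a point from camera to world coordinates). Camera axes: x right, y down, z forward; pixel columns grow to the right and rows downward; lengths in mm; the calibration is good to about 2 mm. A picture is of the moment at which its call begins. There is no depth.
- bot.close_job(): hands the job in; it is judged then, once.
Trained networks look in a picture, given as the dict that the camera call returned (one of the last four; its "shot" number tells which), for a name from the list of things; names that differ only in an ending like _2 or _b are one class to them, and where a whole thing is asked for, a point or a joint stands for the part that bears it (a point fixed in the world has none). Each returns a list of dicts, best first, with "score" (0 to 1); they miss things now and then, are a little off and sometimes report something else, mostly with a low value. They report only what shows in the picture. A call takes as long as a camera call. They do not tell look-alikes from the thing itself.
- viewer.recognise(target, picture): "centre" ([column, row] in pixels, amid what is visible of it).
- viewer.cut_out(target, picture): "pixels" (400x640 bool, what is visible of it) and "centre" ([column, row] in pixels, amid what is visible of it).
The state is a dict: "time": time; "joint_positions": joint angles; "dq": joint speeds; "tau": joint torques, N m; "tool_pos": TCP position; "tcp_rot": TCP orientation; "contact_force": force on the tool from outside, world axes, zero at the start; "moment": the same for the moment, N m; "grip_width": finger opening in mm; "finger_force": force on a finger pad.
Only numpy, scipy, OpenCV 4.12 (cv2) and the standard library are available. Lean on these libraries where they do the work, as an engineer would, in place of code of your own. Each camera call takes 0.05 s, during which the arm holds its last target. There are 200 camera calls.

## Working session

There is one attempt and no reset: what is moved stays moved. The work goes in short steps, Python scripts to look and compute and a shell command to move; the robot and the scene stay as the last step left them, time stands still between calls to the robot, and variables do not carry over. Pictures are saved under pics/ and viewed, at most 10 in all, crops included, and the job is handed in when it is done.

```bash
mkdir -p pics
cat > h.py <<'E'
import numpy as np, cv2
from plant import bot, viewer
def save(n,p): cv2.imwrite('pics/'+n,p['frame'][:,:,::-1])
def f(p): return 200/np.tan(np.radians(p['fov_y'])/2)
def ray(p,c):
    d=np.array([(c[0]-p['cx'])/f(p),(c[1]-p['cy'])/f(p),1]); T=np.array(p['T']); return T[:3,3],T[:3,:3]@d
def atz(p,c,z):
    o,d=ray(p,c); return o+d*(z-o[2])/d[2]
def tri(a,ca,b,cb):
    A=[];B=[]
    for p,c in((a,ca),(b,cb)):
        o,d=ray(p,c); d=d/np.linalg.norm(d); M=np.eye(3)-np.outer(d,d); A.append(M);B.append(M@o)
    return np.linalg.lstsq(np.vstack(A),np.hstack(B),rcond=None)[0]
def proj(p,X):
    T=np.array(p['T']); q=T[:3,:3].T@(np.array(X)-T[:3,3]); return q[:2]/q[2]*f(p)+[p['cx'],p['cy']]
E
python3 - <<'E'
from h import *
np.set_printoptions(precision=1,suppress=True)
t=viewer.capture("top");s=viewer.capture("side");save('t0.png',t);save('s0.png',s)
for n,p in(('t',t),('s',s)):
    print(n,p['fov_y'],np.array(p['T']).round(2).tolist())
    for k in('key_head','spare_head','switch','keyhole','rack','cylinder'):
        print(k,[(np.round(d['centre'],1).tolist(),round(d['score'],2)) for d in viewer.recognise(k,p)[:4]])
print(bot.get_obs())
E
```

```text
t 50.93179819039697 [[-0.02, -0.98, 0.2, 345.85], [-1.0, 0.03, 0.01, -98.92], [-0.02, -0.2, -0.98, 1131.87], [0.0, 0.0, 0.0, 1.0]]
key_head [([414.5, 265.9], 0.77), ([457.5, 192.9], 0.62), ([365.5, 274.6], 0.6), ([457.0, 231.9], 0.54)]
spare_head [([365.3, 211.3], 0.43)]
switch [([238.1, 202.5], 0.65)]
keyhole []
rack [([382.9, 208.5], 0.88)]
cylinder [([236.5, 201.9], 0.66), ([405.7, 216.1], 0.36)]
s 55.904173133577814 [[0.94, -0.23, 0.26, 333.37], [-0.35, -0.6, 0.72, -715.76], [-0.01, -0.76, -0.65, 640.2], [0.0, 0.0, 0.0, 1.0]]
key_head [([278.2, 318.5], 0.93), ([407.2, 348.6], 0.75), ([337.4, 269.6], 0.7), ([257.5, 270.6], 0.63)]
spare_head [([319.1, 237.2], 0.48)]
switch [([290.1, 158.7], 0.65)]
keyhole [([293.0, 146.3], 0.53)]
rack [([345.6, 271.4], 0.66)]
cylinder [([292.4, 144.4], 0.4), ([319.5, 235.1], 0.18)]
{'time': 0.7, 'joint_positions': array([-1.4,  0.3,  1.5,  0. ,  1.3, -0.1]), 'dq': array([-0., -0.,  0., -0., -0.,  0.]), 'tau': array([ -0. , -43.1, -24.4,   0.1,   0. ,   0. ]), 'tool_pos': array([ 157.1, -501. ,  226.7]), 'tcp_rot': array([ 3.1, -0. ,  0.3]), 'contact_force': array([-0.6, -0.2,  0.3]), 'moment': array([-0.,  0., -0.]), 'finger_force': 0.0, 'grip_width': 91.87029673597299}
```

View pics/t0.png

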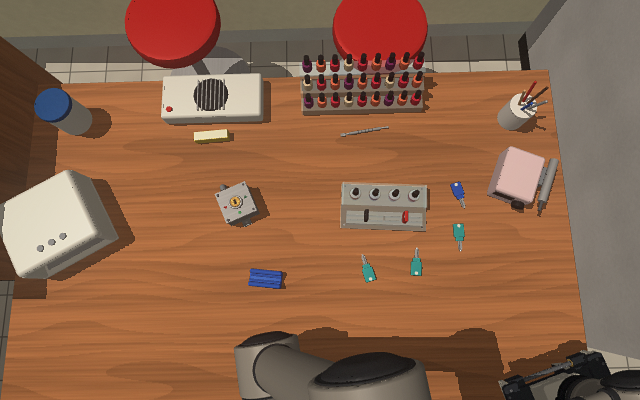

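View pics/s0.png

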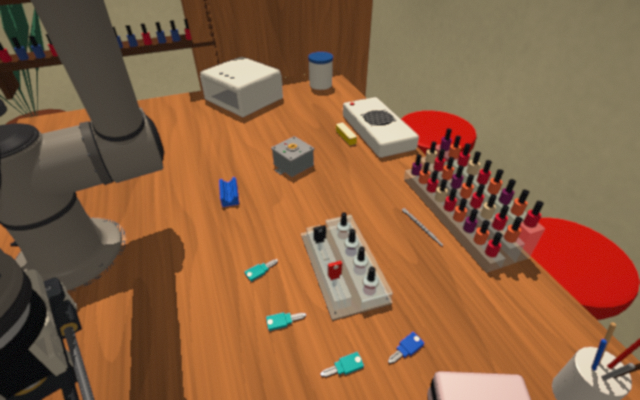

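The top view shows the red key at (405,216), the black one at (366,215) and the switch at (237,202), rotated by about 20°. In the side view the red key is at (335,270) and the switch at (293,150). The teal and blue keys are decoys.

Run:
```python
from h import *
np.set_printoptions(precision=1,suppress=True)
t=viewer.capture("top");s=viewer.capture("side")
def red(p,x0,x1,y0,y1):
    h=cv2.cvtColor(p['frame'],cv2.COLOR_RGB2HSV).astype(int);m=((h[...,0]<5)|(h[...,0]>174))&(h[...,1]>170)&(h[...,2]>70)
    k=np.zeros_like(m);k[y0:y1,x0:x1]=m[y0:y1,x0:x1];v,u=np.nonzero(k);return np.array([u.mean(),v.mean()]),len(u),u.min(),u.max(),v.min(),v.max()
a=red(t,390,420,200,232);b=red(s,322,348,255,288);print(a,b)
print('red tri',tri(t,a[0],s,b[0]))
for k in ('cylinder','switch'):
  for p in (t,s):
    for d in viewer.cut_out(k,p)[:1]:
        m=d['pixels'];v,u=np.nonzero(m);r=cv2.minAreaRect(np.c_[u,v].astype(np.float32));print(k,d['centre'],m.sum(),r)
        print(atz(p,d['centre'],64 if k=='cylinder' else 58), [atz(p,c,58)[:2] for c in cv2.boxPoints(r)])
d=viewer.cut_out('rack',t)[0]['pixels'];v,u=np.nonzero(d);r=cv2.minAreaRect(np.c_[u,v].astype(np.float32));print('rack',r,[atz(t,c,10)[:2] for c in cv2.boxPoints(r)])
A=cv2.resize(t['frame'][170:235,205:275],None,fx=8,fy=8,interpolation=3)
C=cv2.resize(s['frame'][125:190,260:330],None,fx=8,fy=8,interpolation=3)
B=cv2.resize(t['frame'][175:240,335:435],None,fx=7.9,fy=8,interpolation=3)
cv2.imwrite('pics/sw.png',np.hstack([A[:, :400],C[:,:400]])[:,:,::-1]);cv2.imwrite('pics/rk.png',B[:,:,::-1])
```

```text
(array([405.1, 216.5]), 49, np.int64(403), np.int64(407), np.int64(211), np.int64(222)) (array([334.6, 269.7]), 157, np.int64(329), np.int64(341), np.int64(261), np.int64(278))
red tri [ 514.7 -297.3   61.1]
switch [239.3, 205.8] 1315 ((236.88143920898438, 203.39173889160156), (47.60062026977539, 34.390193939208984), 68.96248626708984)
[553.8 132.   58. ] [array([605.3, 204.2]), array([636.5, 119.7]), array([516.3,  73.8]), array([486.3, 156.6])]
switch [292.0, 159.5] 1274 ((292.5, 156.5), (39.0, 41.0), 90.0)
[549.1  85.   58. ] [array([528.3, 213.9]), array([639.4, 171. ]), array([577.2,  -2.9]), array([480.4,  34.2])]
rack ((382.9210205078125, 206.05467224121094), (87.70438385009766, 46.926849365234375), 2.2025980949401855) [array([ 495.6, -125.4]), array([ 625.2, -134.4]), array([ 608.9, -373.5]), array([ 480.3, -359.3])]
```

View pics/sw.png

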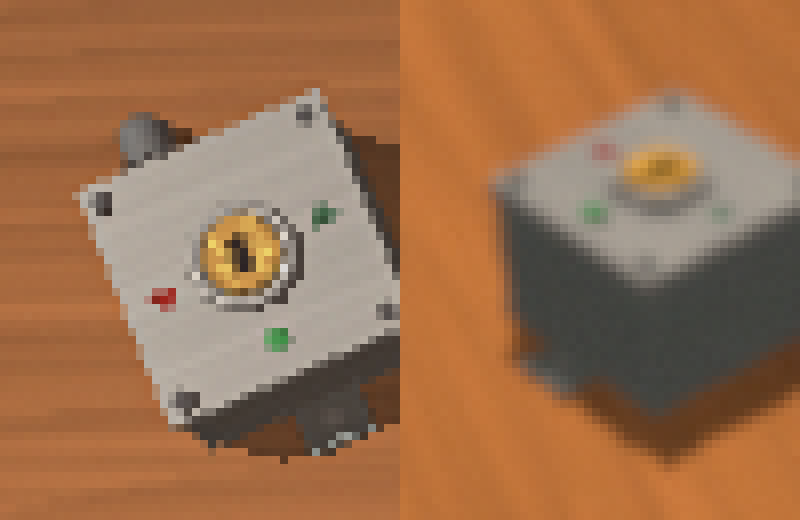

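View pics/rk.png

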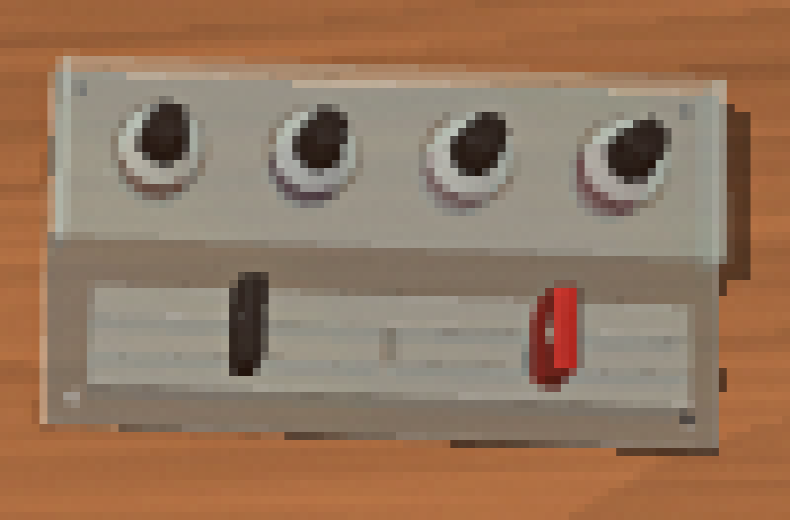

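The crops show the brass face at top (235.2,201.9) and side (292.7,146). The keyway runs parallel to the left and right plate edges. The red head's top face is at about (406.6,216.1).

Run:
```python
from h import *
np.set_printoptions(precision=4,suppress=True)
t=viewer.capture("top");s=viewer.capture("side")
T=lambda x,y:(205+x/8-.5,170+y/8-.5)
R=lambda x,y:(335+x/7.9-.5,175+y/8-.5)
print('cyl tri',tri(t,T(242,255),s,(260+262/8-.5,125+168/8-.5)),atz(t,T(242,255),64),atz(s,(292.25,145.5),64))
TL,TR,BL=[atz(t,T(*c),58)[:2] for c in((82,190),(318,90),(172,422))]
print('plate',TL,TR,BL,'mid',(TR+BL)/2,np.linalg.norm(TL-TR),np.linalg.norm(TL-BL))
a=lambda p,q:np.degrees(np.arctan2(*(q-p)[::-1]));print('ang BL->TL',a(BL,TL),'TR->TL',a(TR,TL))
print('keyway',a(atz(t,T(250,275),64)[:2],atz(t,T(230,236),64)[:2]))
print('red top',atz(t,R(566,329),82),'len',[atz(t,R(566,y),82)[:2] for y in(288,370)])
print('black',atz(t,R(254,273),82))
e=[atz(t,R(*c),36)[:2] for c in((90,287),(690,305),(688,408),(88,383))];print('block',e,'yaxis ang',a(e[1],e[0]),a(e[2],e[3]))
q=[atz(t,R(*c),0)[:2] for c in((40,423),(717,447))];print('base',q,a(q[1],q[0]),np.linalg.norm(q[0]-q[1]))
q=[atz(t,R(*c),0)[:2] for c in((58,60),(725,82))];print('base',q,a(q[1],q[0]))
o=bot.get_obs();print(o['joint_positions'],o['tcp_rot'],o['tool_pos'],o['time'])
```

```text
cyl tri [566.5059 142.8947  62.5595] [564.723  142.7434  64.    ] [567.4572 140.8843  64.    ]
plate [589.2042 197.2489] [620.8677 119.8711] [511.364 165.91 ] mid [566.1159 142.8905] 83.60566257384136 83.91204156120372
ang BL->TL 21.930031828154323 TR->TL 112.254650155359
keyway 27.22661420005643
red top [ 512.4169 -295.9275   82.    ] len [array([ 525.5263, -296.7558]), array([ 499.3708, -295.1032])]
black [ 533.05   -197.2814   82.    ]
block [array([ 538.04  , -146.5438]), array([ 526.6038, -346.2857]), array([ 492.4678, -343.2172]), array([ 506.0136, -144.7563])] yaxis ang 86.72312238728713 86.09536613150848
base [array([ 498.0296, -129.3214]), array([ 483.7795, -360.1771])] 86.46776274684785 231.29504203666147
base [array([ 624.4536, -139.688 ]), array([ 610.0646, -372.0686])] 86.45677402752092
[-1.413   0.342   1.5241  0.      1.2754 -0.146 ] [3.1415 0.     0.3038] [ 157.0675 -500.9651  226.7539] 1.15
```

```bash
python3 -m handwheel '0.3 -0.07 0.08 0 0 -0.037 0.3; 0.6 -0.14 0.16 0 0 -0.074 0.3; 0.958 -0.213 0.25 0 0 -0.111 0.3; 0.958 -0.213 0.25 0 0 -0.148 0.3; 0.958 -0.213 0.25 0 0 -0.185 0.3; 0.958 -0.213 0.25 0 0 -0.221 0.3'
```

```text
time: 1.65
tool_pos: [242.9, -451.5, 201.6]
tcp_rot: [-3.141, -0.0, 1.006]
contact_force: [0.7, 0.5, -0.6]
grip_width: 60.4
finger_force: 0.0
```

```bash
python3 -m handwheel '0.3 0.15 0.08 0 0 -0.037 0.3; 0.6 0.3 0.16 0 0 -0.074 0.3; 0.872 0.449 0.25 0 0 -0.111 0.3; 0.872 0.449 0.25 0 0 -0.148 0.3; 0.872 0.449 0.25 0 0 -0.185 0.3; 0.872 0.449 0.25 0 0 -0.221 0.3'
python3 -m handwheel '0.13 0.3 0.08 0 0 -0.037 0.3; 0.26 0.6 0.16 0 0 -0.074 0.3; 0.384 0.903 0.25 0 0 -0.111 0.3; 0.384 0.903 0.25 0 0 -0.148 0.3; 0.384 0.903 0.25 0 0 -0.185 0.3; 0.384 0.903 0.25 0 0 -0.221 0.3'
python3 -m handwheel '-0.1 0.3 0.08 0 0 -0.037 0.3; -0.2 0.6 0.16 0 0 -0.074 0.3; -0.284 0.939 0.25 0 0 -0.111 0.3; -0.284 0.939 0.25 0 0 -0.148 0.3; -0.284 0.939 0.25 0 0 -0.185 0.3; -0.284 0.939 0.25 0 0 -0.221 0.3;-0.284 0.939 0.25 0 0 -0.221 0.3;-0.284 0.939 0.25 0 0 -0.221 0.3'
python3 - <<'E'
from h import *
np.set_printoptions(precision=4,suppress=True)
o=bot.get_obs();print(o['joint_positions'],o['tool_pos'],o['tcp_rot'])
y=o['tcp_rot'][2];d=np.array([514,-296.3])-o['tool_pos'][:2]
print('t',d@[np.cos(y),np.sin(y)]/100,d@[np.sin(y),-np.cos(y)]/100,'rz',-((np.pi-.062-y+np.pi)%(2*np.pi)-np.pi)/np.pi)
E
```

```text
time: 2.15
tool_pos: [327.7, -402.5, 176.5]
tcp_rot: [-3.141, -0.0, 1.7]
contact_force: [-0.4, -0.4, 0.2]
grip_width: 60.0
finger_force: 0.0
time: 2.65
tool_pos: [412.7, -353.4, 151.4]
tcp_rot: [-3.142, -0.0, 2.394]
contact_force: [0.4, -0.3, -0.0]
grip_width: 59.6
finger_force: 0.0
time: 3.32
tool_pos: [497.1, -305.0, 126.7]
tcp_rot: [-3.142, -0.0, 3.078]
contact_force: [0.6, -1.1, 0.6]
grip_width: 59.7
finger_force: 0.0
[-0.6817  0.5398  1.4978 -0.      1.104  -2.1884] [ 497.1323 -305.0194  126.6725] [-3.1416 -0.0001  3.0776]
t -0.16275412775672804 0.09780546041968469 rz -0.0006413210177003336
```

```bash
python3 -m handwheel '-0.16 0.1 0 0 0 0 0; -0.16 0.1 0.2 0 0 0 -0.2; -0.16 0.1 0.5 0 0 0 -0.4; -0.16 0.1 0.7 0 0 0 -0.5; -0.16 0.1 0.8 0 0 0 -0.5;-0.16 0.1 0.8 0 0 0 -0.5'
python3 - <<'E'
from h import *
t=viewer.capture("top");s=viewer.capture("side")
A=cv2.resize(t['frame'][180:240,370:440],None,fx=5.7,fy=5,interpolation=3);C=cv2.resize(s['frame'][240:300,300:370],None,fx=5.7,fy=5,interpolation=3)
cv2.imwrite('pics/g.png',np.hstack([A,C])[:,:,::-1]);o=bot.get_obs();print(o['tool_pos'])
for h in(-14,14):print(proj(s,[514+h,-296.3,82]))
E
```

```text
time: 3.82
tool_pos: [512.4, -295.3, 44.5]
tcp_rot: [3.139, -0.004, 3.078]
contact_force: [-0.7, 0.7, -0.1]
grip_width: 25.1
finger_force: 0.0
[ 514.01313211 -296.49056896   47.39140659]
[326.72570814 264.59041314]
[340.54055952 260.44629105]
```

View pics/g.png

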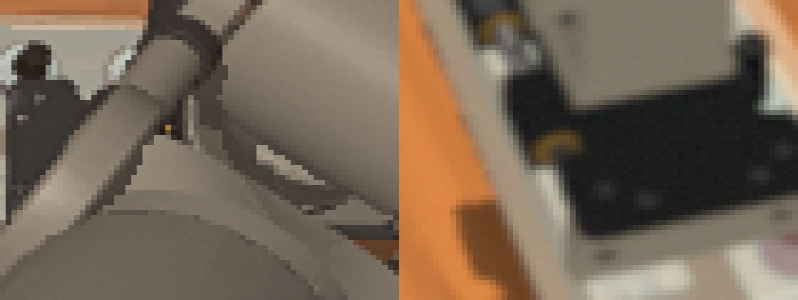

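The arm hides the key in both views, so I'll close gently and watch the force.

```bash
python3 -m handwheel '0 0 0.01 0 0 0 -0.7;0 0 0.01 0 0 0 -0.7;0 0 0.01 0 0 0 -0.7'
python3 -m handwheel '0 0 0 0 0 0 -0.78;0 0 0 0 0 0 -0.78'
python3 -m handwheel '0 0 0 0 0 0 -1;0 0 0 0 0 0 -1;0 0 0 0 0 0 -1;0 0 0 0 0 0 -1'
```

```text
time: 4.17
tool_pos: [514.2, -296.5, 46.9]
tcp_rot: [-3.14, 0.002, 3.081]
contact_force: [0.2, 0.1, 0.8]
grip_width: 14.2
finger_force: 0.0
time: 4.33
tool_pos: [513.9, -296.2, 46.3]
tcp_rot: [-3.141, 0.001, 3.081]
contact_force: [-0.8, -0.4, -0.0]
grip_width: 10.7
finger_force: 0.0
time: 4.67
tool_pos: [513.8, -296.1, 46.1]
tcp_rot: [-3.141, 0.0, 3.081]
contact_force: [-1.1, -0.0, 3.7]
grip_width: 9.0
finger_force: 30.0
```

```bash
python3 -m handwheel '0 0 -0.1 0 0 0 -1;0 0 -0.2 0 0 0 -1;0 0 -0.4 0 0 0 -1;0 0 -0.7 0 0 0 -1;0 0 -0.9 0 0 0 -1;0 0 -0.9 0 0 0 -1'
python3 - <<'E'
from h import *
np.set_printoptions(precision=1,suppress=True)
t=viewer.capture("top");s=viewer.capture("side");o=bot.get_obs();print(o['tool_pos'],o['grip_width'],o['contact_force'])
C=cv2.resize(s['frame'][190:300,290:400],None,fx=5,fy=5,interpolation=3);cv2.imwrite('pics/l.png',C[:,:,::-1])
for dz in(10,37,64-46-36,):print(dz,proj(s,o['tool_pos']+[0,0,dz]))
for dz in(-10,-38):print(dz,(proj(s,o['tool_pos']+[0,0,dz])-[290,190])*5)
E
```

```text
time: 5.17
tool_pos: [515.8, -297.7, 141.5]
tcp_rot: [-3.136, 0.008, 3.081]
contact_force: [0.5, -0.9, -0.0]
grip_width: 9.4
finger_force: 30.0
[ 514.  -296.2  137. ] 9.488580615945017 [ 0.3 -0.3 -0.9]
10 [334.3 238.8]
37 [334.6 228.1]
-18 [334.  249.4]
-10 [220.3 282.2]
-38 [219.  332.9]
```

View pics/l.png

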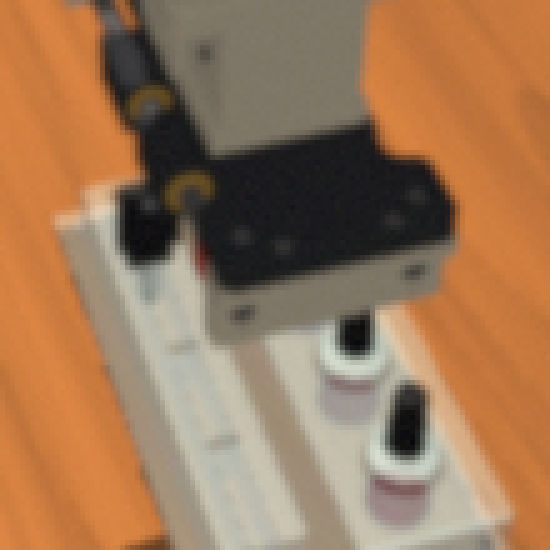

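The red-head slot is empty and the black key is untouched. The red head shows between the fingers, so I'll carry it to the switch.

```bash
for i in 1; do :; done
python3 -m handwheel '-0.01 0.2 0 0 0 0 -1;-0.03 0.5 0 0 0 0 -1;-0.05 0.88 0 0 0 0 -1'
python3 -m handwheel '-0.02 0.35 0 0 0 0 -1;-0.04 0.7 0 0 0 0 -1;-0.05 0.88 0 0 0 0 -1'
python3 -m handwheel '-0.02 0.35 0 0 0 0 -1;-0.04 0.7 0 0 0 0 -1;-0.05 0.88 0 0 0 0 -1'
python3 -m handwheel '-0.02 0.35 0 0 0 0 -1;-0.04 0.7 0 0 0 0 -1;-0.05 0.88 0 0 0 0 -1'
python3 -m handwheel '-0.02 0.35 0 0 0 -0.037 -1;-0.04 0.7 0 0 0 -0.074 -1;-0.05 0.83 0 0 0 -0.11 -1;-0.05 0.88 0 0 0 -0.142 -1;-0.05 0.88 0 0 0 -0.142 -1;-0.05 0.88 0 0 0 -0.142 -1'
python3 - <<'E'
from h import *
np.set_printoptions(precision=3,suppress=True)
t=viewer.capture("top");s=viewer.capture("side");o=bot.get_obs();print(o['tool_pos'],o['tcp_rot'],o['joint_positions'],o['grip_width'])
A=cv2.resize(t['frame'][170:240,200:270],None,fx=5.6,fy=5.6,interpolation=3)
C=cv2.resize(s['frame'][95:195,245:345],None,fx=4,fy=4,interpolation=3)[:392];cv2.imwrite('pics/k.png',np.hstack([A,C])[:,:,::-1])
for dz in(-10,-38):print(dz,(proj(s,o['tool_pos']+[0,0,dz])-[245,95])*4+[392,0])
E
```

```text
time: 5.52
tool_pos: [523.0, -208.8, 134.2]
tcp_rot: [3.141, -0.002, 3.078]
contact_force: [-0.3, -0.9, 0.6]
grip_width: 8.8
finger_force: 30.0
time: 5.77
tool_pos: [533.3, -117.1, 134.3]
tcp_rot: [3.14, -0.003, 3.083]
contact_force: [0.4, -0.7, 0.4]
grip_width: 8.7
finger_force: 30.0
time: 6.02
tool_pos: [543.6, -29.9, 134.4]
tcp_rot: [3.14, -0.003, 3.082]
contact_force: [-0.4, -0.7, 0.4]
grip_width: 8.8
finger_force: 30.0
time: 6.27
tool_pos: [554.0, 57.5, 134.3]
tcp_rot: [3.141, -0.003, 3.083]
contact_force: [0.1, 0.5, -0.1]
grip_width: 9.0
finger_force: 30.0
time: 6.77
tool_pos: [564.5, 141.7, 134.5]
tcp_rot: [3.141, -0.002, -2.758]
contact_force: [1.2, -0.8, -0.6]
grip_width: 8.7
finger_force: 30.0
[564.869 140.91  135.004] [ 3.141 -0.002 -2.76 ] [ 0.113  0.53   1.49  -0.     1.123 -1.84 ] 9.310819503468526
-10 [572.409 125.744]
-38 [574.761 161.808]
```

View pics/k.png

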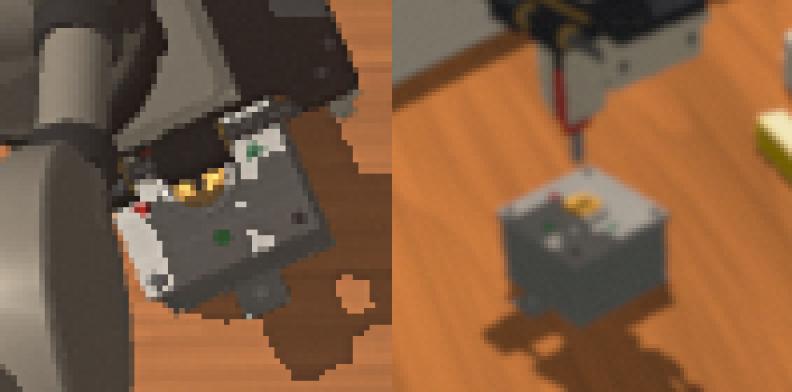

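The blade shows clearly in the side view: shoulder near (573,130), tip near (578,162). Both are within about 1 px of the predicted points. Next: fine shift, descend to just above the face, then enter slowly.

```bash
python3 -m handwheel '-0.02 0.01 0.1 0 0 0 -1;-0.02 0.01 0.2 0 0 0 -1;-0.02 0.01 0.28 0 0 0 -1;-0.02 0.01 0.28 0 0 0 -1;-0.02 0.01 0.28 0 0 0 -1;-0.02 0.01 0.28 0 0 0 -1'
python3 -m handwheel '0 0 0.02 0 0 0 -1;0 0 0.04 0 0 0 -1;0 0 0.05 0 0 0 -1;0 0 0.06 0 0 0 -1;0 0 0.06 0 0 0 -1;0 0 0.06 0 0 0 -1'
python3 - <<'E'
from h import *
np.set_printoptions(precision=3,suppress=True)
o=bot.get_obs();print(o['tool_pos'],o['tcp_rot'],o['contact_force'],o['moment'])
E
```

```text
time: 7.37
tool_pos: [566.9, 143.2, 107.6]
tcp_rot: [-3.142, -0.0, -2.756]
contact_force: [0.4, 0.3, 0.0]
grip_width: 9.0
finger_force: 30.0
time: 7.87
tool_pos: [566.8, 143.3, 101.7]
tcp_rot: [-3.142, -0.0, -2.756]
contact_force: [-0.6, 0.1, -0.0]
grip_width: 9.0
finger_force: 30.0
[566.778 143.332 101.679] [-3.142 -0.    -2.756] [-0.625  0.091 -0.015] [ 0.163 -0.082 -0.06 ]
```

```bash
python3 -m handwheel '0.008 -0.004 0.01 0 0 0 -1;0.008 -0.004 0.02 0 0 0 -1;0.008 -0.004 0.03 0 0 0 -1;0.008 -0.004 0.03 0 0 0 -1'
python3 -m handwheel '0 0 0.01 0 0 0 -1;0 0 0.02 0 0 0 -1;0 0 0.03 0 0 0 -1;0 0 0.03 0 0 0 -1'
```

```text
time: 8.2
tool_pos: [566.0, 142.6, 98.5]
tcp_rot: [3.142, -0.0, -2.756]
contact_force: [-0.5, 0.2, -0.5]
grip_width: 8.6
finger_force: 30.0
time: 8.53
tool_pos: [566.1, 142.7, 95.4]
tcp_rot: [3.142, -0.0, -2.756]
contact_force: [0.8, 1.0, 0.0]
grip_width: 8.8
finger_force: 30.0
```

The tip is about 6 mm into the keyway with no resistance. I'll keep going into the pins.

```bash
python3 -m handwheel '0 0 0.01 0 0 0 -1;0 0 0.02 0 0 0 -1;0 0 0.03 0 0 0 -1;0 0 0.03 0 0 0 -1'
python3 -m handwheel '0 0 0.01 0 0 0 -1;0 0 0.02 0 0 0 -1;0 0 0.03 0 0 0 -1;0 0 0.03 0 0 0 -1'
python3 - <<'E'
from h import *
np.set_printoptions(precision=3,suppress=True)
o=bot.get_obs();print(o['tool_pos'],o['tcp_rot'],o['contact_force'],o['moment'])
E
```

```text
time: 8.87
tool_pos: [566.1, 142.7, 92.5]
tcp_rot: [3.142, -0.0, -2.756]
contact_force: [-0.1, 0.4, -1.4]
grip_width: 8.9
finger_force: 30.0
time: 9.2
tool_pos: [566.1, 142.7, 89.5]
tcp_rot: [3.142, -0.0, -2.756]
contact_force: [-0.6, 1.4, -0.8]
grip_width: 8.8
finger_force: 30.0
[566.096 142.68   89.48 ] [ 3.142 -0.    -2.756] [-0.629  1.387 -0.754] [ 0.393 -0.088  0.02 ]
```

```bash
python3 -m handwheel '0 0 0.01 0 0 0 -1;0 0 0.02 0 0 0 -1;0 0 0.03 0 0 0 -1;0 0 0.03 0 0 0 -1'
python3 -m handwheel '0 0 0.01 0 0 0 -1;0 0 0.02 0 0 0 -1;0 0 0.03 0 0 0 -1;0 0 0.03 0 0 0 -1'
python3 -m handwheel '0 0 0.01 0 0 0 -1;0 0 0.02 0 0 0 -1;0 0 0.03 0 0 0 -1;0 0 0.03 0 0 0 -1'
```

```text
time: 9.53
tool_pos: [565.8, 142.6, 86.7]
tcp_rot: [3.142, -0.001, -2.756]
contact_force: [-2.8, 0.7, 2.4]
grip_width: 8.8
finger_force: 30.0
time: 9.87
tool_pos: [565.8, 142.6, 83.1]
tcp_rot: [3.141, -0.001, -2.756]
contact_force: [-1.4, 0.4, -0.1]
grip_width: 8.9
finger_force: 30.0
time: 10.2
tool_pos: [565.8, 142.6, 80.5]
tcp_rot: [3.142, -0.001, -2.756]
contact_force: [-4.4, 0.3, 2.3]
grip_width: 9.1
finger_force: 30.0
```

```bash
python3 -m handwheel '0 0 0.01 0 0 0 -1;0 0 0.02 0 0 0 -1;0 0 0.03 0 0 0 -1;0 0 0.03 0 0 0 -1'
python3 -m handwheel '0 0 0.01 0 0 0 -1;0 0 0.02 0 0 0 -1;0 0 0.025 0 0 0 -1;0 0 0.025 0 0 0 -1'
python3 - <<'E'
from h import *
np.set_printoptions(precision=3,suppress=True)
o=bot.get_obs();print(o['tool_pos'],o['tcp_rot'],o['contact_force'],o['moment'])
E
```

```text
time: 10.53
tool_pos: [565.7, 142.6, 77.1]
tcp_rot: [3.141, -0.001, -2.756]
contact_force: [-4.4, 0.2, -0.7]
grip_width: 9.1
finger_force: 30.0
time: 10.87
tool_pos: [565.7, 142.6, 75.1]
tcp_rot: [3.141, -0.001, -2.756]
contact_force: [-5.2, -1.2, 3.6]
grip_width: 8.9
finger_force: 30.0
[565.748 142.581  75.051] [ 3.141 -0.001 -2.756] [-5.246 -1.178  3.572] [0.123 0.982 0.024]
```

```bash
python3 -m handwheel '0.005 0.002 0.01 0 0 0 -1;0.005 0.002 0.01 0 0 0 -1;0.005 0.002 0.01 0 0 0 -1'
python3 -m handwheel '0 0 0.01 0 0 0 -1;0 0 0.01 0 0 0 -1;0 0 0.01 0 0 0 -1'
python3 -m handwheel '0 0 0.01 0 0 0 -1;0 0 0.01 0 0 0 -1;0 0 0.01 0 0 0 -1'
```

```text
time: 11.12
tool_pos: [565.6, 142.5, 74.1]
tcp_rot: [-3.141, -0.0, -2.756]
contact_force: [-5.3, -0.5, 2.2]
grip_width: 8.6
finger_force: 30.0
time: 11.37
tool_pos: [565.6, 142.5, 74.0]
tcp_rot: [-3.141, 0.0, -2.756]
contact_force: [-6.2, -1.3, 8.8]
grip_width: 8.9
finger_force: 30.0
time: 11.62
tool_pos: [565.7, 142.6, 73.8]
tcp_rot: [-3.141, 0.001, -2.756]
contact_force: [-9.5, -0.9, 15.0]
grip_width: 8.9
finger_force: 30.0
```

The key stopped at TCP z = 74, which is where the shoulder should seat. I'll press harder and rock it to be sure.

```bash
python3 -m handwheel '0 0 0.005 0 0.008 0 -1;0 0 0.005 0 0.008 0 -1;0 0 0.005 0 -0.008 0 -1;0 0 0.005 0 -0.008 0 -1;0 0 0.005 0 0 0 -1;0 0 0.005 0 0 0 -1;0 0 0.005 0 0 0 -1'
python3 - <<'E'
from h import *
np.set_printoptions(precision=2,suppress=True)
t=viewer.capture("top");s=viewer.capture("side");o=bot.get_obs();print(o['tool_pos'],o['contact_force'],o['moment'],o['joint_positions'])
C=cv2.resize(s['frame'][110:190,255:335],None,fx=7,fy=7,interpolation=3);cv2.imwrite('pics/h.png',C[:,:,::-1])
print((proj(s,[566,142.5,64])-[255,110])*7)
E
```

```text
time: 12.2
tool_pos: [566.6, 142.9, 73.6]
tcp_rot: [-3.141, 0.003, -2.756]
contact_force: [-7.9, 0.3, 14.9]
grip_width: 8.9
finger_force: 30.0
[566.57 142.9   73.67] [-7.04 -0.24 14.92] [0.14 1.22 0.06] [ 0.12  0.6   1.55  0.    0.98 -1.84]
[256.04 247.14]
```

View pics/h.png

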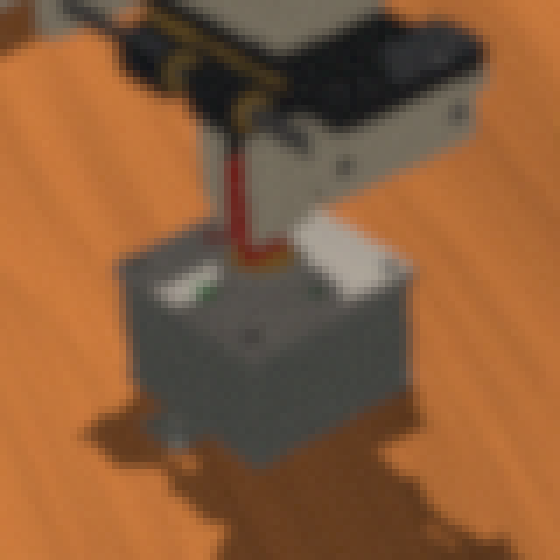

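The neck bottom now sits right at the brass face near (262,250), with no steel visible. One more push with a rock to confirm.

```bash
python3 -m handwheel '0 0 0.008 0 0.01 0 -1;0 0 0.008 0 0.01 0 -1;0 0 0.008 0 -0.01 0 -1;0 0 0.008 0 -0.01 0 -1;0 0 0.008 0 0 0 -1;0 0 0.008 0 0 0 -1;0 0 0.008 0 0 0 -1'
```

```text
time: 12.88
tool_pos: [567.0, 143.1, 73.4]
tcp_rot: [-3.141, 0.004, -2.756]
contact_force: [-7.7, 0.2, 17.6]
grip_width: 8.9
finger_force: 30.0
```

The stop is firm, so the key is home. Now the clockwise turn, which is +rz because tool z points down.

```bash
python3 -m handwheel '0.006 0.002 0 0 0 0.03 -1;0.006 0.002 0 0 0 0.06 -1;0.006 0.002 0 0 0 0.09 -1;0.006 0.002 0 0 0 0.12 -1;0.006 0.002 0 0 0 0.15 -1;0.006 0.002 0 0 0 0.18 -1;0.006 0.002 0 0 0 0.18 -1'
python3 - <<'E'
from h import *
np.set_printoptions(precision=2,suppress=True)
o=bot.get_obs();print(o['tool_pos'],o['contact_force'],o['moment'],o['joint_positions'])
E
```

```text
time: 13.47
tool_pos: [566.8, 143.5, 73.5]
tcp_rot: [3.139, 0.005, 2.957]
contact_force: [-6.7, 2.8, 17.0]
grip_width: 9.0
finger_force: 30.0
[566.82 143.5   73.48] [-6.68  2.81 16.95] [0.55 0.88 0.06] [ 0.12  0.6   1.55  0.    0.98 -1.27]
```

```bash
python3 -m handwheel '0 0 0 0 0 0.03 -1;0 0 0 0 0 0.06 -1;0 0 0 0 0 0.09 -1;0 0 0 0 0 0.12 -1;0 0 0 0 0 0.15 -1;0 0 0 0 0 0.18 -1;0 0 0 0 0 0.2 -1;0 0 0 0 0 0.2 -1'
python3 -m handwheel '0 0 0 0 0 0.03 -1;0 0 0 0 0 0.06 -1;0 0 0 0 0 0.09 -1;0 0 0 0 0 0.12 -1;0 0 0 0 0 0.145 -1;0 0 0 0 0 0.145 -1'
python3 - <<'E'
from h import *
np.set_printoptions(precision=2,suppress=True)
o=bot.get_obs();print(o['tool_pos'],o['contact_force'],o['moment'],o['joint_positions'])
E
```

```text
time: 14.13
tool_pos: [566.8, 143.6, 73.5]
tcp_rot: [3.137, 0.003, 2.33]
contact_force: [-5.8, 2.4, 17.1]
grip_width: 9.1
finger_force: 30.0
time: 14.63
tool_pos: [566.8, 143.7, 73.4]
tcp_rot: [3.136, -0.0, 1.874]
contact_force: [-5.6, 3.5, 16.9]
grip_width: 9.0
finger_force: 30.0
[566.82 143.73  73.43] [-5.6   3.51 16.86] [0.5  1.01 0.12] [ 0.12  0.6   1.55  0.    0.98 -0.19]
```

```bash
python3 -m handwheel '0 0 0 0 0 0.01 -1;0 0 0 0 0 0.02 -1;0 0 0 0 0 0.03 -1;0 0 0 0 0 0.03 -1;0 0 0 0 0 0.03 -1'
python3 - <<'E'
from h import *
np.set_printoptions(precision=3,suppress=True)
o=bot.get_obs();print(o['tool_pos'],o['tcp_rot'],o['contact_force'],o['moment'])
E
```

```text
time: 15.05
tool_pos: [566.9, 143.7, 73.5]
tcp_rot: [3.136, -0.001, 1.784]
contact_force: [-5.4, 3.5, 16.1]
grip_width: 8.8
finger_force: 30.0
[566.857 143.724  73.465] [ 3.136 -0.001  1.784] [-5.423  3.526 16.122] [0.479 1.002 0.153]
```

```bash
python3 -m handwheel '0 0 0 0 0 0.01 -1;0 0 0 0 0 0.02 -1;0 0 0 0 0 0.02 -1;0 0 0 0 0 0.02 -1'
python3 - <<'E'
from h import *
np.set_printoptions(precision=3,suppress=True)
o=bot.get_obs();print(o['tool_pos'],o['tcp_rot'],o['contact_force'],o['moment'])
E
```

```text
time: 15.38
tool_pos: [566.7, 143.7, 73.5]
tcp_rot: [3.136, -0.001, 1.721]
contact_force: [-5.9, 3.2, 16.1]
grip_width: 8.8
finger_force: 30.0
[566.71  143.651  73.463] [ 3.136 -0.001  1.721] [-5.922  3.224 16.082] [0.502 1.065 0.191]
```

```bash
python3 -m handwheel '0 0 0 0 0 0.01 -1;0 0 0 0 0 0.02 -1;0 0 0 0 0 0.02 -1;0 0 0 0 0 0.02 -1'
python3 - <<'E'
from h import *
np.set_printoptions(precision=3,suppress=True)
t=viewer.capture("top");s=viewer.capture("side");o=bot.get_obs();print(o['tool_pos'],o['tcp_rot'],o['contact_force'],o['moment'],o['grip_width'])
A=cv2.resize(t['frame'][165:235,205:275],None,fx=5.6,fy=5.6,interpolation=3)
C=cv2.resize(s['frame'][110:190,255:335],None,fx=4.9,fy=4.9,interpolation=3);cv2.imwrite('pics/e.png',np.hstack([A,C])[:,:,::-1])
E
```

```text
time: 15.72
tool_pos: [566.8, 143.7, 73.5]
tcp_rot: [3.136, -0.001, 1.659]
contact_force: [-6.0, 3.4, 15.4]
grip_width: 9.0
finger_force: 30.1
[566.753 143.694  73.462] [ 3.136 -0.001  1.659] [-5.404  2.76  15.884] [0.429 1.077 0.376] 8.894301750835906
```

View pics/e.png

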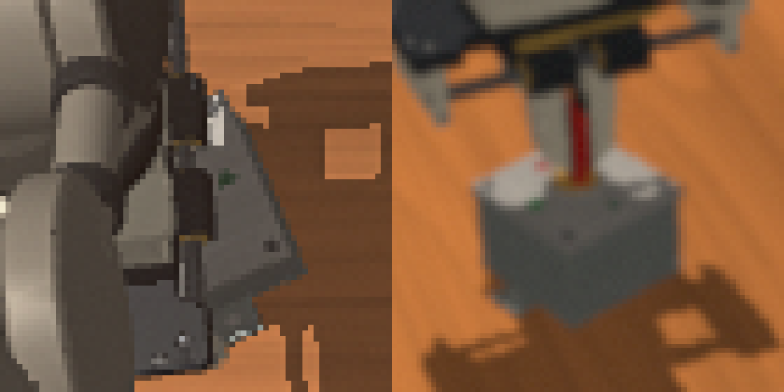

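The moment jumped to 0.38 N m, so the cylinder is on its stop at a full quarter turn. The key is seated, and I'm still gripping and holding it.

```bash
python3 -c "
from plant import bot
print(bot.close_job())"
```

```text
the job is handed in; nothing more can be done
None
```

The job is handed in: the red-headed key is fully home in the lock, turned clockwise onto its quarter-turn stop, and still gripped and held there, at about 16 of the 54 s allowed; no verdict came back.

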